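# Slide the leaf-dish carrier under the scanner bridge

### The arm

A 7-joint arm with a two-finger parallel gripper is mounted at the origin on a cart in front of the work surface, level with it; the furniture and walls round the work are solid. World frame = base frame: x ahead of the robot, y to its left, z up, the work surface at z = 0. Lengths are in m, angles in degrees, forces in N, time in s.
With the tool pointing down it reaches from about 0.425 to 0.875 m from the base axis. Payload 4.7 kg.
Tool frame: the origin (TCP) lies midway between the tips of the shut fingers; the grasp point (between the pads) lies 19 mm behind it; z points along the fingers, y is the direction in which the jaws open and shut (so a half turn about z gives the same grasp; the last joint's range is limited). The gripper opens to 87 mm and grips with 3 to 60 N. Pads are 19 mm wide; open, the fingers measure 117 mm over their backs; the gripper's body (75 mm by 190 mm) begins 51 mm behind the grasp point.
Start: joints at [-75.166, 18.392, -4.016, 83.108, 1.295, 78.541, -3.26], TCP at [0.158, 0.631, 0.223] pointing down, gripper open.
Joint ranges: [-163.93, 163.93], [-17.29, 119.83], [-79.2, 71.16], [3.27, 140.29], [-89.18, 269.18], [5.43, 117.66], [-154.24, 154.24]. Speed limits (degrees/s): [147.25, 147.25, 180, 180, 180, 180, 180].

### API

Orientations are given as [roll, pitch, yaw] about the fixed x, y, z axes, in that order (R = Rz(yaw) Ry(pitch) Rx(roll)).
In Python, from cell import env gives the robot as it stands.
- The arm moves only by the tool apply_moves, never from a script. Its argument "targets" is a list of rows, each a list of 2 entries, a list of its own where there are three numbers: the shift along the world's x, y, z in mm, then the turn, a rotation vector about the world's x, y, z in rad. A call has 1 to 8 rows; each row is the pose to reach, as a shift and turn from the pose commanded when the call began; what a row does not reach only later rows make up. A row lasts 1/10 s, in which the tool goes at most 50 mm and 8.59 degrees, less where a joint would pass 70% of its speed; a pose out of reach is approached as far as the arm can. A call with a gripper value outside its range is refused whole. "hand" is the finger opening in mm, from 0 to 87, set as the call begins (left out, the last holds). The fingers move at their own pace and stop on an object; "squeeze" is the grip in N (left out, the last holds). Time passes only in rows, so rows that repeat a pose let the fingers close. It gives the time, the measured TCP pose, the force and the opening at its end, in the units of the state.
- env.get_obs(): the state, without advancing time (a new reading comes with each control period).
- env.read_camera(name): name is "scene" or "top"; returns a dict with "image" (384x512x3 uint8, red, green, blue), "camera_matrix" (3x3 intrinsics, pixels), "k1" (the pictures are not rectified: a ray, as slopes to the right and down, at radius r is drawn at 1 + k1 r^2 times it, then the intrinsics apply), "camera_from_world" (4x4, takes a point from world to camera coordinates). Camera axes: x right, y down, z forward; pixel columns grow to the right and rows downward; lengths in m; the calibration is good to about 2 mm. A picture is of the moment at which its call begins. There is no depth.
- env.sign_off(): hands the job in, once; it reports no verdict.
Trained networks look in a picture, given as the dict that the camera call returned (one of the last four; its "shot" number tells which), for a name from the list of things; names that differ only in an ending like _2 or _b are one class to them, and where a whole thing is asked for, a point or a joint stands for the part that bears it (a point fixed in the world has none). Each returns a list of dicts, best first, with "conf" (0 to 1); they miss things now and then, are a little off and sometimes report something else, mostly with a low value. They report only what shows in the picture. A call takes as long as a camera call.
- env.regions_of(picture, target): "region" (384x512 bool, what is visible of it) and "rect" ([left, top, right, bottom] in pixels, round what is visible of it).
The state is a dict: "time_s": time; "qpos": joint angles; "joint_velocities": joint speeds; "effort": joint torques, N m; "tool_pos": TCP position; "tool_rot": TCP orientation; "force": force on the tool from outside, world axes, zero at the start; "wrist_torque": the same for the moment, N m; "grip_width": finger opening in m.
Only numpy, scipy, OpenCV 4.12 (cv2) and the standard library are available. Lean on these libraries where they do the work, as an engineer would, in place of code of your own. Each camera call takes 0.05 s, during which the arm holds its last target. There are 200 camera calls.

### The job

Push the grey dish carrier, with the leaf dish riding in its pocket, along the bench and in under the low scanner bridge until its nose is fully home against the end stop, so that the dish sits below the round sight opening. Only push it with the fingertips: do not lift or tip it, do not touch the dish, and go gently against the bridge and the stop. Leave the vials and everything else standing about where they are.

Things in the scene. Friction and masses are not known exactly. Their poses are not given: they have to be found in the camera images.
- carrier: Loose grey plastic plate 130 (its x) x 84 (y) x 12 mm, about 0.35 kg. Origin: centre of its underside; +x points to its nose, which enters the bridge first. It starts in front of the bridge's entry, out of line and turned up to 0.3 rad from the channel. Home: its origin is at x = -20 mm, y = 0 of the bridge's frame, both x axes agreeing, and the tail lip stands 47 mm clear of the bridge's top plate
- tail (a point): Point on the carrier: top middle of the outer face of its tail lip, at x = -65 mm, 25 mm above the bench. The lip is an upright wall 6 mm thick over the full 84 mm width (carrier x -65 to -59 mm)
- pocket (a point): Point on the carrier: centre of the floor of its round dish pocket (63 mm across, 3 mm deep), at carrier x = +20 mm, 9 mm above the underside
- dish: Round clear petri dish with cut leaf pieces, 60 mm across, 14 mm high, riding loose in the carrier's pocket, so its rim is 23 mm above the bench. Origin at the centre of its underside. Not to be touched
- bridge: Fixed low scanner bridge: white top plate on two aluminium side walls. Origin on the bench below the sight opening's centre; +x is the way the carrier goes in. Top plate x -38 to +38 mm, 122 mm wide, underside 27, top 37 mm high, black ring up to 47 mm. Channel between the walls 92 mm wide (y -46 to 46), open at -x, with flared lead-ins 18 mm high from x = -38 to -61 mm, opening to about 120 mm
- stop (a point): Point on the bridge: foot of the middle of the end stop's face, at bridge x = +45 mm. The end stop is a cross bar 20 mm high closing the channel's far end; the carrier's nose must meet it
- pipette_stand: Fixed bench stand with a pipette hanging from it, between the robot and the bench's back: origin at the middle of it on the bench. The column is 0.41 m tall, the pipette's top 0.45 m; the pipette hangs on the column's -y side, leaning to +x. Keep the arm clear of it, swinging the arm high when passing from one side to the other
- vial_left: Bystander: clear vial with blue cap, 27 mm across, 54 mm high, beside the bridge on its +y side; origin under its centre
- vial_right: Bystander: the same kind of vial beside the bridge on its -y side
- flask_small: Bystander: small conical glass flask, 49 mm across, 100 mm high
- beaker_small: Bystander: small clear beaker, 51 mm across, 58 mm high
- bottle_plain: Bystander: plain white plastic bottle, 60 mm across, 118 mm high
- tweezers_lying: Bystander: steel tweezers lying on the bench, 124 x 17 x 9 mm

How it is judged:
By the outcome, as a careful person would: the job done as asked, in the order asked, and still so for the second after the job is handed in, with the robot touching nothing.
It also fails if it takes over 72 s, if anything falls off the work surface, if the arm or the gripper's body presses on something with over 40 N, if the wrist force passes 120 N, or if a joint passes its speed limit or range.

## Working session

There is one attempt and no reset: what is moved stays moved. The work goes in short steps, Python scripts to look and compute and a tool call to move; the robot and the scene stay as the last step left them, time stands still between calls to the robot, and variables do not carry over. Pictures are saved under pics/ and viewed, about 8 in all and at most 12, crops included, and the job is handed in when it is done.

Besides the shell and the picture viewer there is one more tool, called after "Emit:" as name(argument=value, ...), one argument or row to a line, values as JSON. apply_moves: Moves the arm, as the interface text tells. Its arguments: {"type":"object","properties":{"targets":{"type":"array","items":{"type":"array"}},"hand":{"type":"number"},"squeeze":{"type":"number"}},"required":["targets"]}

```bash
mkdir -p pics; ls
cat > h.py <<'E'
import numpy as np, cv2
from cell import env
def ray(p,uv):
    K=p["camera_matrix"];k=p["k1"]
    d=np.array([(uv[0]-K[0,2])/K[0,0],(uv[1]-K[1,2])/K[1,1]]);s=d.copy()
    for _ in range(20): s=d/(1+k*(s@s))
    T=np.array(p["camera_from_world"]);R=T[:3,:3];c=-R.T@T[:3,3]
    return c,R.T@np.array([s[0],s[1],1])
def at(p,uv,z):
    c,d=ray(p,uv);return c+d*(z-c[2])/d[2]
def proj(p,X):
    T=np.array(p["camera_from_world"]);q=T[:3,:3]@np.array(X)+T[:3,3];s=q[:2]/q[2]
    s=s*(1+p["k1"]*(s@s));K=p["camera_matrix"];return np.array([K[0,0]*s[0]+K[0,2],K[1,1]*s[1]+K[1,2]])
def save(p,n,box=None,f=1):
    im=p["image"][:,:,::-1]
    if box: im=im[box[1]:box[3],box[0]:box[2]]
    cv2.imwrite(n,cv2.resize(im,None,fx=f,fy=f,interpolation=cv2.INTER_CUBIC))
E
python3 - <<'E'
from h import *
for n in("scene","top"):
    p=env.read_camera(n);p["camera_matrix"]=np.array(p["camera_matrix"]);save(p,f"pics/{n}0.png",f=1.5)
    T=np.array(p["camera_from_world"]);print(n,-T[:3,:3].T@T[:3,3],p["camera_matrix"][0,0],p["k1"])
    for t in("carrier","dish","bridge","pipette_stand","vial_left","vial_right","flask_small","beaker_small","bottle_plain","tweezers_lying"):
        for r in env.regions_of(p,t)[:1]:
            m=r["region"];ys,xs=np.nonzero(m);c=(xs.mean(),ys.mean())
            print(t,round(r["conf"],2),r["rect"],np.round(c),np.round(at(p,c,0.0),3)[:2])
print(env.get_obs())
E
```

```text
pics
scene [-0.1995651 -0.8227806  0.8956152] 486.09630290305546 0.019749210491015173
carrier 0.57 [296.4, 226.2, 340.6, 262.6] [317. 246.] [ 0.507 -0.317]
dish 0.87 [304.3, 223.5, 325.9, 240.0] [315. 232.] [ 0.541 -0.281]
bridge 0.7 [274.5, 181.2, 331.6, 215.3] [302. 195.] [ 0.629 -0.156]
pipette_stand 0.71 [218.8, 110.1, 239.3, 148.6] [229. 130.] [0.706 0.241]
vial_left 0.47 [252.1, 180.2, 263.1, 203.1] [259. 193.] [ 0.545 -0.066]
vial_right 0.52 [344.1, 189.7, 354.7, 209.8] [349. 200.] [ 0.708 -0.264]
flask_small 0.82 [370.6, 199.8, 388.2, 239.8] [380. 221.] [ 0.697 -0.375]
beaker_small 0.74 [197.3, 151.6, 213.4, 173.1] [206. 164.] [0.529 0.148]
bottle_plain 0.97 [220.2, 111.8, 239.3, 150.8] [229. 130.] [0.706 0.241]
top [ 0.39099839 -0.10934606  1.09428456] 382.21133211558 0.037515699555259026
carrier 0.84 [315.3, 187.8, 366.4, 235.3] [341. 214.] [ 0.513 -0.316]
dish 0.78 [324.3, 196.4, 340.3, 216.3] [333. 207.] [ 0.532 -0.295]
bridge 0.76 [265.7, 149.1, 328.1, 205.3] [290. 178.] [ 0.617 -0.172]
pipette_stand 0.94 [159.0, 236.7, 240.5, 286.5] [201. 263.] [0.373 0.082]
flask_small
[... 274 characters left out ...]
8 0.172]
{'time_s': 1.1, 'qpos': array([-75.1671004 ,  18.39173431,  -4.01658709,  83.10696895,
         1.29505128,  78.54062002,  -3.26117249]), 'joint_velocities': array([-0.12028584,  0.04568568,  0.0008918 , -0.00767114, -0.06137082,
       -0.06629233, -0.11850957]), 'effort': array([ 5.89152623e-04, -4.91107178e+01, -4.02469235e-01, -3.12784624e+01,
       -6.35804026e-02,  3.35105276e-02,  2.25648961e-05]), 'tool_pos': array([0.15755474, 0.63064406, 0.22259385]), 'tool_rot': array([1.79994187e+02, 2.58274659e-03, 1.65975183e+02]), 'force': array([ 0.20731947,  0.17146042, -0.12757923]), 'wrist_torque': array([ 0.03048167, -0.04657071, -0.03403596]), 'grip_width': 0.08693202025698937}
```

Run:
```python
import cv2
a=cv2.imread('pics/top0.png');c=a[int(130*1.5):int(260*1.5),int(230*1.5):int(400*1.5)]
cv2.imwrite('pics/topc.png',cv2.resize(c,None,fx=3,fy=3,interpolation=cv2.INTER_CUBIC))
```

```text
(no output)
```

View pics/scene0.png

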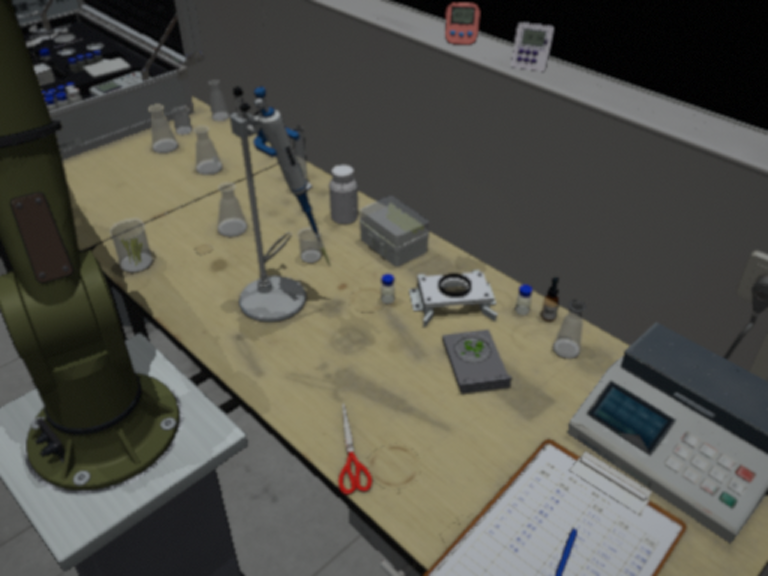

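View pics/topc.png

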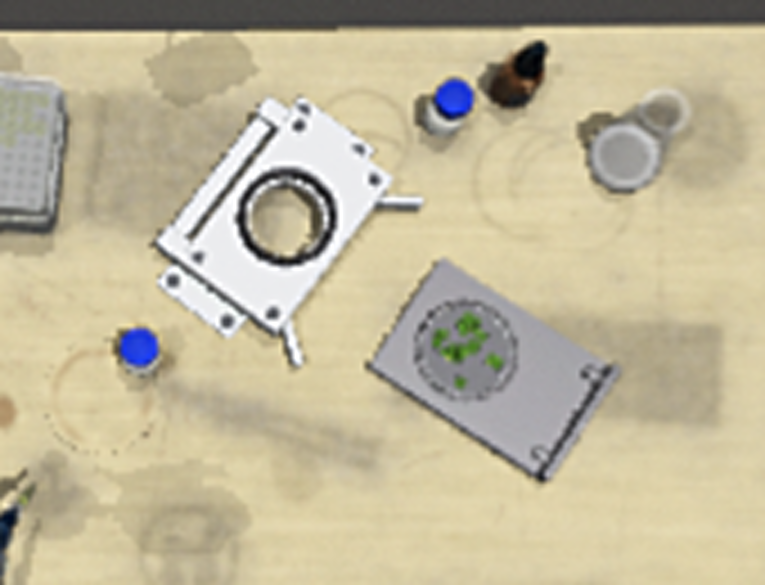

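```bash
cat >> h.py <<'E'
def tf(pose,P):
    x,y,a=pose;c,s=np.cos(a),np.sin(a);P=np.array(P,float)
    return np.stack([x+c*P[:,0]-s*P[:,1],y+s*P[:,0]+c*P[:,1],P[:,2]],1)
def fit(obs,p0):
    from scipy.optimize import least_squares
    f=lambda q:np.concatenate([proj(p,tf(q,[X])[0])-np.array(uv) for p,X,uv in obs])
    r=least_squares(f,p0,loss='soft_l1');return r.x,np.round(r.fun.reshape(-1,2),1)
CAR=[[.065,.042,.012],[.065,-.042,.012],[-.065,-.042,.025],[-.065,.042,.025]]
BR=[[-.038,-.061,.037],[-.038,.061,.037],[.038,.061,.037],[.038,-.061,.037]]
def outl(p,im,pose,P,f,off,col):
    q=np.array([(proj(p,X)-off+.5)*f for X in tf(pose,P)]).astype(int)
    cv2.polylines(im,[q],True,col,1)
E
cat > m.py <<'E'
from h import *
p=env.read_camera("top");q=env.read_camera("scene")
c=lambda u,v:(230+u/4.5-.4,130+v/4.5-.4)
s=lambda u,v:(u/1.5-.2,v/1.5-.2)
b,rb=fit([(p,(0,0,.047),c(286,217)),(p,BR[0],c(393,178)),(p,BR[1],c(280,333)),(q,(0,0,.047),s(455,285))],[.6,-.17,1.])
k,rk=fit([(p,CAR[0],c(370,366)),(p,CAR[1],c(443,260)),(p,CAR[2],c(617,370)),(p,CAR[3],c(543,480))],[.52,-.31,.9])
print(b,rb,k,rk)
ca,sa=np.cos(b[2]),np.sin(b[2]);d=k-b
print("carrier in bridge mm",1e3*(ca*d[0]+sa*d[1]),1e3*(-sa*d[0]+ca*d[1]),d[2])
out=[]
for pic,off in((p,(240,140)),(q,(260,170))):
    im=cv2.resize(pic["image"][off[1]:off[1]+110,off[0]:off[0]+130,::-1],None,fx=5,fy=5,interpolation=cv2.INTER_CUBIC)
    outl(pic,im,k,CAR,5,np.array(off),(0,0,255));outl(pic,im,b,BR,5,np.array(off),(0,0,255))
    th=np.linspace(0,6.28,40);outl(pic,im,b,[[.024*np.cos(t),.024*np.sin(t),.047] for t in th],5,np.array(off),(255,0,255))
    outl(pic,im,b,[[.045,.046,0.02],[.045,-.046,.02],[-.038,-.046,.018],[-.061,-.06,.018],[-.061,.06,.018],[-.038,.046,.018]],5,np.array(off),(0,160,0))
    out.append(im)
cv2.imwrite("pics/ov.png",cv2.resize(np.hstack(out),None,fx=.61,fy=.61,interpolation=cv2.INTER_AREA))
E
python3 m.py
```

```text
[ 0.60751801 -0.17830122  0.94549918] [[ 0.3  0.2]
 [-0.2  0. ]
 [-0.1  0.4]
 [ 0.4 -0.8]] [ 0.51726825 -0.30660579  0.96032166] [[-0.8 -0.3]
 [-0.6 -0.7]
 [ 0.7  0.3]
 [ 0.6  0.6]]
carrier in bridge mm -156.8545902543779 -1.9280359877008184 0.014822477183188076
```

View pics/ov.png

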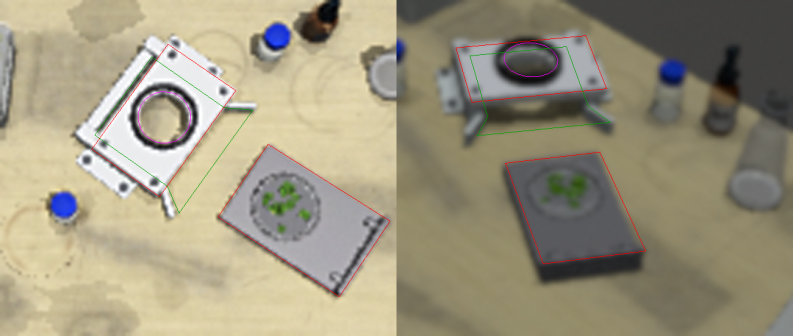

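Emit:
apply_moves(
  targets=[
    [[0,0,45],[0,0,0]],
    [[0,0,90],[0,0,0]],
    [[0,0,135],[0,0,0]],
    [[0,0,180],[0,0,0]],
    [[0,0,225],[0,0,0]],
    [[0,0,270],[0,0,0]],
    [[0,0,310],[0,0,0]],
    [[0,0,330],[0,0,0]],
  ],
  hand=40,
)

```text
time_s: 2.0
tool_pos: [0.1542, 0.6306, 0.5519]
tool_rot: [179.2, -0.3, 166.4]
force: [0.1, -2.3, -3.0]
grip_width: 0.0411
```

Run:
```python
from h import *
o=env.get_obs();print(o["time_s"],o["tool_pos"],o["tool_rot"],o["qpos"],o["force"])
q=env.read_camera("scene");print("stand base",at(q,(271/1.5,298/1.5),0),at(q,(265/1.5,285/1.5),0))
a=np.radians(76-4.4*np.arange(1,27));P=.64*np.stack([np.cos(a),np.sin(a)],1)
x=o["tool_pos"][:2]
for i in range(0,26,8):
    print([[int(round(1e3*v)) for v in r-x] for r in P[i:i+8]]);x=P[min(i+7,25)]
print(P[-1])
```

```text
2.0 [0.15424527 0.63064953 0.55187596] [179.24769223  -0.26571333 166.40941825] [-82.79628274  24.35864088   8.98348     37.42271383  -4.49653436
 117.66522587  -0.33445202] [ 0.13395996 -2.3005704  -3.02550636]
stand base [0.37221635 0.07106082 0.        ] [0.38734315 0.10966647 0.        ]
[[48, -23], [94, -41], [138, -61], [181, -86], [222, -113], [261, -143], [297, -177], [330, -212]]
[[31, -38], [58, -79], [83, -122], [104, -166], [121, -212], [135, -259], [146, -307], [152, -356]]
[[3, -49], [2, -98], [-3, -147], [-11, -196], [-23, -243], [-39, -290], [-58, -335], [-80, -379]]
[[-26, -42], [-55, -81]]
[ 0.50156381 -0.39753458]
```

Emit:
apply_moves(
  targets=[
    [[30,-10,-25],[0,0,-0.04]],
    [[75,-32,-40],[0,0,-0.11]],
    [[120,-52,-40],[0,0,-0.18]],
    [[165,-76,-40],[0,0,-0.26]],
    [[207,-103,-40],[0,0,-0.34]],
    [[247,-133,-40],[0,0,-0.42]],
    [[284,-165,-40],[0,0,-0.5]],
    [[318,-200,-40],[0,0,-0.58]],
  ],
)

```text
time_s: 2.85
tool_pos: [0.4764, 0.4274, 0.507]
tool_rot: [179.8, 0.0, 132.5]
force: [0.1, 1.1, 0.2]
grip_width: 0.0398
```

Run:
```python
from h import *
o=env.get_obs();print(o["time_s"],o["tool_pos"],o["tool_rot"],o["qpos"],o["force"])
```

```text
2.85 [0.4763728  0.42742304 0.50699394] [1.79777062e+02 2.32777891e-02 1.32549407e+02] [-57.41059634  20.48085303  21.84219699  49.36466293  -8.01972464
 111.09850463   2.78666241] [0.08799668 1.09656792 0.20767755]
```

Emit:
apply_moves(
  targets=[
    [[31,-38,0],[0,0,-0.077]],
    [[58,-79,0],[0,0,-0.154]],
    [[83,-122,0],[0,0,-0.23]],
    [[104,-166,0],[0,0,-0.307]],
    [[121,-212,0],[0,0,-0.384]],
    [[135,-259,0],[0,0,-0.46]],
    [[146,-307,0],[0,0,-0.537]],
    [[152,-356,0],[0,0,-0.614]],
  ],
)

```text
time_s: 3.65
tool_pos: [0.6272, 0.071, 0.507]
tool_rot: [179.8, 0.0, 97.4]
force: [1.1, -0.6, -0.2]
grip_width: 0.0397
```

Emit:
apply_moves(
  targets=[
    [[3,-49,0],[0,0,-0.077]],
    [[2,-98,0],[0,0,-0.154]],
    [[-3,-147,0],[0,0,-0.23]],
    [[-11,-196,0],[0,0,-0.307]],
    [[-23,-243,0],[0,0,-0.384]],
    [[-39,-290,0],[0,0,-0.46]],
    [[-58,-335,0],[0,0,-0.537]],
    [[-80,-379,0],[0,0,-0.614]],
  ],
)

```text
time_s: 4.45
tool_pos: [0.546, -0.3076, 0.5071]
tool_rot: [179.8, -0.0, 62.2]
force: [1.0, -0.3, -1.0]
grip_width: 0.0397
```

Run:
```python
from h import *
o=env.get_obs();print(o["time_s"],o["tool_pos"],o["tool_rot"],o["qpos"],o["force"])
p=env.read_camera("top");save(p,"pics/t2.png",(240,130,390,260),4)
```

```text
4.45 [ 0.54602342 -0.30764726  0.50712798] [ 1.79773912e+02 -1.27215203e-03  6.21997929e+01] [ -1.82240096  21.56280774  47.58210253  52.65114949 -17.00053479
 111.31626742   9.48118289] [ 1.00625029 -0.28586597 -1.04964734]
```

View pics/t2.png

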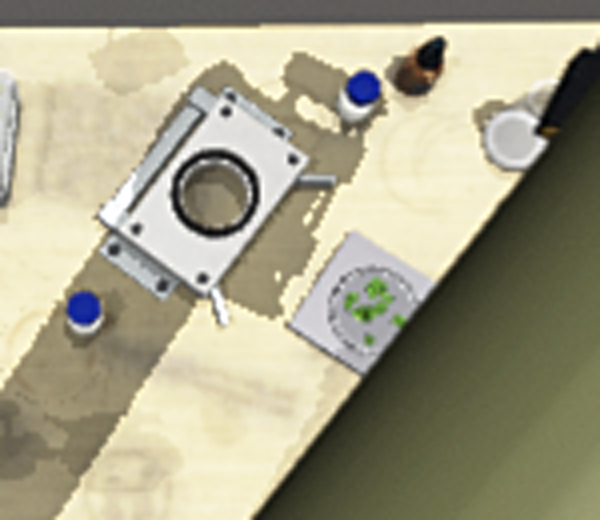

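Emit:
apply_moves(
  targets=[
    [[-35,-34,0],[0,0,-0.06]],
    [[-70,-66,0],[0,0,-0.125]],
    [[-86,-80,-30],[0,0,-0.125]],
    [[-86,-80,-80],[0,0,-0.125]],
    [[-86,-80,-130],[0,0,-0.125]],
    [[-86,-80,-180],[0,0,-0.125]],
    [[-86,-80,-230],[0,0,-0.125]],
    [[-86,-80,-280],[0,0,-0.125]],
  ],
)

```text
time_s: 5.3
tool_pos: [0.4607, -0.3847, 0.2258]
tool_rot: [179.7, -0.0, 55.3]
force: [0.8, -0.3, -0.1]
grip_width: 0.0399
```

Emit:
apply_moves(
  targets=[
    [[0,0,-50],[0,0,0]],
    [[0,0,-90],[0,0,0]],
    [[0,0,-110],[0,0,0]],
    [[0,0,-110],[0,0,0]],
  ],
)

```text
time_s: 5.7
tool_pos: [0.4587, -0.3833, 0.1141]
tool_rot: [-179.9, 0.0, 55.3]
force: [0.2, -0.4, 0.4]
grip_width: 0.04
```

Run:
```python
from h import *
o=env.get_obs();print(o["time_s"],o["tool_pos"],o["tool_rot"],o["qpos"],o["force"])
p=env.read_camera("scene");q=env.read_camera("top")
a=cv2.resize(p["image"][130:330,220:480,::-1],None,fx=1.5,fy=1.5,interpolation=cv2.INTER_CUBIC)
b=cv2.resize(q["image"][110:310,200:460,::-1],None,fx=1.5,fy=1.5,interpolation=cv2.INTER_CUBIC)
cv2.imwrite("pics/t3.png",np.hstack([a,b]))
```

```text
5.7 [ 0.45868952 -0.38330679  0.11414629] [-1.79862485e+02  3.03562568e-02  5.52741677e+01] [ -1.22111578  21.20355704  47.08220361  99.75656409 -16.73068014
  66.5009218   15.99956226] [ 0.24116367 -0.4398277   0.40707074]
```

View pics/t3.png

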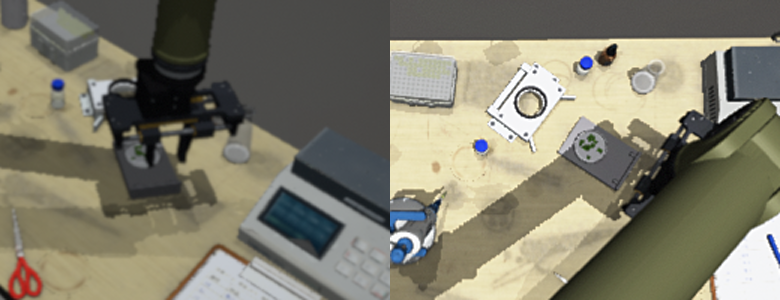

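Emit:
apply_moves(
  targets=[
    [[3,-2,-50],[0,0,0]],
    [[3,-2,-80],[0,0,0]],
    [[3,-2,-95],[0,0,0]],
    [[3,-2,-104],[0,0,0]],
    [[3,-2,-104],[0,0,0]],
  ],
)

```text
time_s: 6.3
tool_pos: [0.4645, -0.3884, 0.0149]
tool_rot: [179.6, 0.0, 55.2]
force: [-0.5, 0.4, -0.0]
grip_width: 0.0398
```

Run:
```python
from h import *
o=env.get_obs();print(o["tool_pos"],o["tool_rot"],o["force"])
q=env.read_camera("top");save(q,"pics/t4.png",(262,140,382,240),6.6)
```

```text
[ 0.46447063 -0.38841979  0.01488464] [1.79618804e+02 6.41672193e-03 5.52299310e+01] [-0.50963117  0.38109614 -0.03542443]
```

View pics/t4.png

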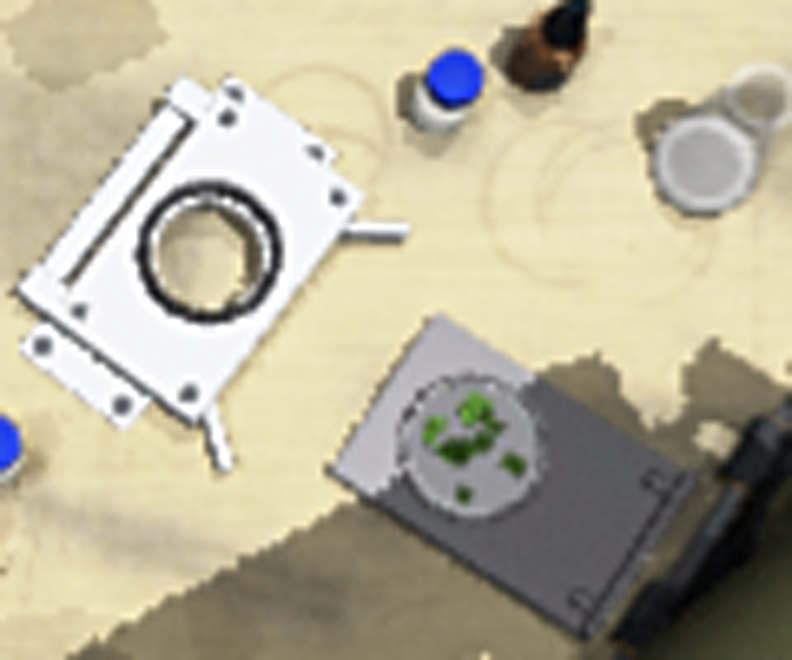

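```bash
cat > m2.py <<'E'
from h import *
p=env.read_camera("top")
c=lambda u,v:(262+u/6.6-.42,140+v/6.6-.42)
b,rb=fit([(p,(0,0,.047),c(210,252)),(p,BR[0],c(362,192)),(p,BR[1],c(194,424)),(p,(.045+.006,.061,.02),c(18,290))],[.6,-.17,1.])
k,rk=fit([(p,CAR[0],c(332,470)),(p,CAR[1],c(437,315)),(p,CAR[2],c(693,473)),(p,CAR[3],c(585,635))],[.52,-.31,.9])
print(b,rb.tolist(),k,rk.tolist())
def rel(x,y,a):
    ca,sa=np.cos(b[2]),np.sin(b[2]);d=np.array([x,y])-b[:2];return np.round([1e3*(ca*d[0]+sa*d[1]),1e3*(-sa*d[0]+ca*d[1]),1e3*(a-b[2])],1)
o=env.get_obs()
print("carrier",rel(*k),"tcp",rel(*o["tool_pos"][:2],np.radians(o["tool_rot"][2])))
E
python3 m2.py
```

```text
[ 0.61006425 -0.17714494  0.91027181] [[-0.4, -0.6], [0.2, 0.4], [-0.6, -0.8], [0.9, 1.4]] [ 0.51819652 -0.30634219  0.96766995] [[-1.0, -0.3], [-0.6, -0.8], [0.7, 0.3], [0.7, 0.7]]
carrier [-158.4   -6.7   57.4] tcp [-256.3  -15.5   53.5]
```

```bash
cat > m3.py <<'E'
from h import *
p=env.read_camera("top")
o=(262,140);g=cv2.cvtColor(np.ascontiguousarray(p["image"][140:245,262:385]),cv2.COLOR_RGB2GRAY)
g=cv2.resize(g,None,fx=4,fy=4,interpolation=cv2.INTER_CUBIC)
L=cv2.createLineSegmentDetector().detect(g)[0][:,0]
for l in L:
    e=[( (l[i]+.5)/4-.5+o[0],(l[i+1]+.5)/4-.5+o[1]) for i in(0,2)]
    n=np.hypot(l[2]-l[0],l[3]-l[1])
    if n<45: continue
    A,B=at(p,e[0],.03),at(p,e[1],.03);d=B-A
    print(np.round(l/4*6.6).astype(int),"len mm",round(1e3*np.hypot(*d[:2])),"ang",round(np.degrees(np.arctan2(d[1],d[0]))%90,1))
E
python3 m3.py
```

```text
[ 60 281 186 118] len mm 90 ang 52.5
[197 123  68 290] len mm 92 ang 52.6
[ 14 286 194 421] len mm 96 ang 52.6
[203 407 299 282] len mm 68 ang 52.4
[573 642 475 575] len mm 49 ang 54.7
[448 558 363 503] len mm 42 ang 57.0
[682 591 755 479] len mm 57 ang 55.7
[380 501 574 626] len mm 95 ang 56.3
[597 597 661 496] len mm 51 ang 56.3
[441 312 528 369] len mm 44 ang 55.6
```

```bash
cat > m4.py <<'E'
from h import *
p=env.read_camera("top")
c=lambda u,v:(262+u/6.6-.42,140+v/6.6-.42)
t=np.radians(52.5);R=np.array([[np.cos(t),np.sin(t)],[-np.sin(t),np.cos(t)]])
r1=at(p,c(210,252),.047);r2=at(p,(230+286/4.5-.4,130+217/4.5-.4),.047)
print(r1,r2)
O=(r1+r2)[:2]/2
rel=lambda X:np.round(1e3*R@(X[:2]-O),1)
print("side",[rel(at(p,c(*u),.037)) for u in((14,286),(194,421))],"front",[rel(at(p,c(*u),.037)) for u in((203,407),(299,282))],"corner R",rel(at(p,c(362,192),.037)))
print("car nose",[rel(at(p,c(*u),.012)) for u in((332,470),(437,315))],"tail",[rel(at(p,c(*u),.025)) for u in((693,473),(585,635))])
o=env.get_obs();print("tcp",rel(o["tool_pos"]),o["tool_rot"][2]-52.5)
E
python3 m4.py
```

```text
[ 0.60821206 -0.17826232  0.047     ] [ 0.60804278 -0.1775856   0.047     ]
side [array([58. , 60.1]), array([-37.7,  60. ])] front [array([-37.2,  53. ]), array([-37.3, -14.8])] corner R [-35.3 -62.5]
car nose [array([-96.5,  37.5]), array([-92.4, -44.5])] tail [array([-217.3,  -51.6]), array([-221.1,   31.5])]
tcp [-254.5  -15. ] 2.7236949177724767
```

Emit:
apply_moves(
  targets=[
    [[3,5,-1],[0,0,0]],
    [[5,10,-3],[0,0,0.003]],
    [[7,14,-3],[0,0,0.005]],
    [[8,17,-3],[0,0,0.005]],
    [[9,18,-3],[0,0,0.005]],
    [[9,18,-3],[0,0,0.005]],
  ],
)

```text
time_s: 7.1
tool_pos: [0.4731, -0.3699, 0.0114]
tool_rot: [179.7, 0.0, 55.5]
force: [-0.7, -0.6, -0.1]
grip_width: 0.0399
```

```bash
cat > s.py <<'E'
from h import *
t=np.radians(52.5);R=np.array([[np.cos(t),np.sin(t)],[-np.sin(t),np.cos(t)]]);O=np.array([.6081,-.1779])
rel=lambda X:np.round(1e3*R@(np.array(X)[:2]-O),1)
if __name__=="__main__":
    o=env.get_obs();f=o["force"];print(o["time_s"],"tcp",rel(o["tool_pos"]),o["tool_pos"][2],o["tool_rot"]-[180,0,52.5],"F",R@f[:2],f[2],o["qpos"])
E
python3 s.py
```

```text
7.1 tcp [-234.5   -9.8] 0.01135017949757652 [-0.34404898  0.00534047  3.02532595] F [-0.90199629  0.17755981] -0.12840311469610974 [  0.671461    28.46705123  43.05477421 104.23836368 -23.13301803
  56.04389525  18.89751274]
```

Emit:
apply_moves(
  targets=[
    [[2.3,3.3,0],[0,0,0]],
    [[4.2,6.8,0],[0,0,-0.004]],
    [[6.1,10.4,0],[0,0,-0.008]],
    [[8.1,14.0,0],[0,0,-0.012]],
    [[10,17.6,0],[0,0,-0.016]],
    [[11.9,21.1,0],[0,0,-0.02]],
    [[13.9,24.6,0],[0,0,-0.024]],
    [[13.9,24.6,0],[0,0,-0.024]],
  ],
)

```text
time_s: 7.9
tool_pos: [0.4876, -0.3446, 0.0114]
tool_rot: [179.7, -0.0, 54.2]
force: [-0.2, -1.0, 0.2]
grip_width: 0.0404
```

```bash
python3 s.py
python3 - <<'E'
from s import *
q=env.read_camera("top");save(q,"pics/t5.png",(262,140,382,240),6.6)
E
python3 m3.py
```

```text
7.9 tcp [-205.6   -5.9] 0.011377735186088016 [-0.34060695 -0.0426312   1.6783654 ] F [-0.90551359 -0.41622117] 0.22450278711145544 [ -2.35243519  28.08440078  43.19068497 104.7523222  -22.97346983
  55.86210443  14.72449368]
[ 60 281 186 118] len mm 90 ang 52.5
[198 122  65 293] len mm 95 ang 52.6
[ 14 286 194 421] len mm 96 ang 52.6
[374 694 486 587] len mm 65 ang 43.0
[810 314 653 439] len mm 86 ang 38.2
[705 352 768 300] len mm 36 ang 39.4
[205 405 300 281] len mm 67 ang 52.5
[704 419 784 408] len mm 34 ang 7.6
[489 578 530 515] len mm 32 ang 55.7
[301 443 478 568] len mm 90 ang 54.0
[807 288 732 351] len mm 42 ang 39.7
```

View pics/t5.png

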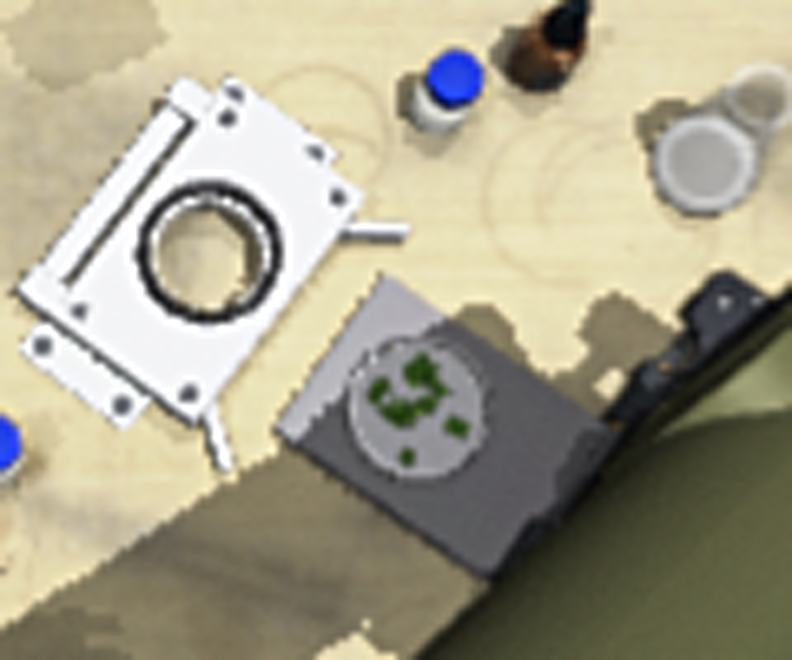

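Run:
```python
from s import *
p=env.read_camera("top")
c=lambda u,v:(262+u/6.6-.42,140+v/6.6-.42)
print([rel(at(p,c(*u),.012)) for u in((278,430),(384,274))],"tail left",rel(at(p,c(490,578),.025)))
print("vial/dish?",rel(at(p,c(417,408),.023)))
```

```text
[array([-67.8,  37.5]), array([-63.5, -45.4])] tail left [-175.9   36.1]
vial/dish? [-109.2   -4.2]
```

Emit:
apply_moves(
  targets=[
    [[1.9,3.6,0],[0,0,-0.003]],
    [[3.8,7.2,0],[0,0,-0.006]],
    [[5.6,10.8,0],[0,0,-0.009]],
    [[7.5,14.4,0],[0,0,-0.012]],
    [[9.4,18.0,0],[0,0,-0.015]],
    [[11.4,21.5,0],[0,0,-0.018]],
    [[13.2,25.1,0],[0,0,-0.018]],
    [[13.2,25.1,0],[0,0,-0.018]],
  ],
)

```text
time_s: 8.85
tool_pos: [0.5009, -0.3193, 0.0113]
tool_rot: [179.7, -0.0, 53.2]
force: [0.4, -1.4, 1.0]
grip_width: 0.0399
```

```bash
python3 s.py
python3 - <<'E'
from s import *
q=env.read_camera("top");save(q,"pics/t6.png",(262,140,382,240),6.6)
E
python3 m3.py
```

```text
8.85 tcp [-177.5   -1.1] 0.011343089655934106 [-0.33899983 -0.0477787   0.66279487] F [-0.83474465 -1.15404002] 1.0137298515887596 [ -5.27829926  27.73813003  43.25620138 105.19853191 -22.75887694
  55.6787356   10.86459927]
[ 60 281 186 118] len mm 90 ang 52.5
[198 122  68 290] len mm 93 ang 52.6
[ 14 286 194 421] len mm 96 ang 52.6
[259 691 415 541] len mm 91 ang 43.4
[217 391 353 212] len mm 98 ang 52.7
[699 276 569 392] len mm 75 ang 41.4
[589 385 681 365] len mm 40 ang 12.5
[308 289 262 350] len mm 33 ang 53.1
[419 539 471 477] len mm 34 ang 49.9
[793 186 698 276] len mm 57 ang 43.2
[254 414 415 533] len mm 84 ang 53.0
[710 244 619 324] len mm 53 ang 41.1
```

View pics/t6.png

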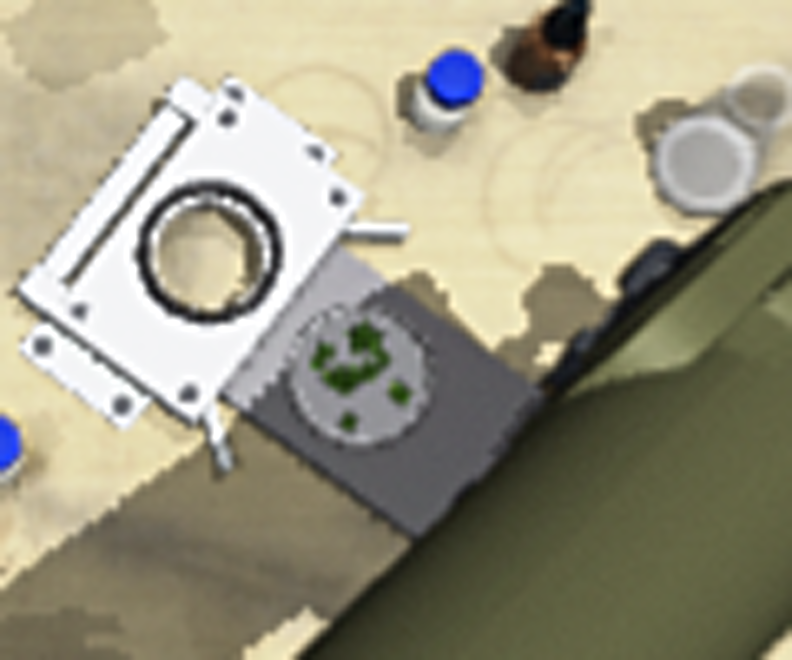

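Run:
```python
from s import *
p=env.read_camera("top")
c=lambda u,v:(262+u/6.6-.42,140+v/6.6-.42)
print("left edge",[rel(at(p,c(*u),.012)) for u in((222,393),(254,414),(415,533))],"right",[rel(at(p,c(*u),.012)) for u in((345,247),(535,385))],"dish",rel(at(p,c(361,373),.023)))
```

```text
left edge [array([-39. ,  39.2]), array([-55.5,  38.2]), array([-140.6,   37.8])] right [array([-43. , -44.8]), array([-143.7,  -45.2])] dish [-81.4  -2. ]
```

Emit:
apply_moves(
  targets=[
    [[2.6,3.7,0],[0,0,-0.002]],
    [[5.2,7.4,0],[0,0,-0.004]],
    [[7.7,11.1,0],[0,0,-0.006]],
    [[10.3,14.8,0],[0,0,-0.008]],
    [[12.9,18.4,0],[0,0,-0.01]],
    [[15.5,22.1,0],[0,0,-0.011]],
    [[18.1,25.8,0],[0,0,-0.011]],
    [[20.6,29.5,0],[0,0,-0.011]],
  ],
)

```text
time_s: 9.8
tool_pos: [0.5211, -0.2905, 0.0113]
tool_rot: [179.7, -0.0, 52.5]
force: [-0.5, -1.7, 0.4]
grip_width: 0.0396
```

```bash
python3 s.py
```

```text
9.8 tcp [-142.3    0.5] 0.011305890350554564 [-0.34495595 -0.0026637  -0.02074628] F [-1.68445988 -0.66663517] 0.4421605400888401 [ -8.39291538  27.96364249  42.99520797 104.82679014 -22.70784143
  55.76993437   6.68826687]
```

Emit:
apply_moves(
  targets=[
    [[2.7,3.6,0],[0,0,0]],
    [[5.5,7.1,0],[0,0,0]],
    [[8.2,10.7,0],[0,0,0]],
    [[11,14.3,0],[0,0,0]],
    [[13.7,17.8,0],[0,0,0]],
    [[16.4,21.4,0],[0,0,0]],
    [[19.2,25,0],[0,0,0]],
    [[21.3,27.8,0],[0,0,0]],
  ],
)

```text
time_s: 10.6
tool_pos: [0.5425, -0.2626, 0.0113]
tool_rot: [179.7, -0.0, 52.5]
force: [-1.9, -2.2, 0.6]
grip_width: 0.0403
```

```bash
python3 s.py
```

```text
10.6 tcp [-107.1    0.5] 0.01132879243040882 [-0.34499069 -0.00808084 -0.00723857] F [-2.89642211  0.22189958] 0.5981024073605246 [-11.02490054  28.52878799  42.45815902 103.91657331 -22.80537192
  56.06084508   3.35835616]
```

Emit:
apply_moves(
  targets=[
    [[0.9,1.2,0],[0,0,0]],
    [[1.8,2.4,0],[0,0,0]],
    [[2.7,3.6,0],[0,0,0]],
    [[3.6,4.8,0],[0,0,0]],
    [[4.3,5.6,0],[0,0,0]],
    [[4.9,6.4,0],[0,0,0]],
    [[5.5,7.2,0],[0,0,0]],
    [[5.5,7.2,0],[0,0,0]],
  ],
)

```text
time_s: 11.4
tool_pos: [0.5478, -0.2556, 0.0113]
tool_rot: [179.7, -0.0, 52.5]
force: [-0.7, -2.1, -0.0]
grip_width: 0.04
```

```bash
python3 s.py
```

```text
11.4 tcp [-98.3   0.5] 0.011319189049718754 [-0.34690882 -0.01573262 -0.01689871] F [-2.10106666 -0.70811392] -0.03604463852788936 [-11.65373591  28.70320455  42.32047092 103.64707953 -22.85493638
  56.14762831   2.53930955]
```

Creep in half-millimetre rows now, watching the force.

Emit:
apply_moves(
  targets=[
    [[0.3,0.4,0],[0,0,0]],
    [[0.6,0.8,0],[0,0,0]],
    [[0.9,1.2,0],[0,0,0]],
    [[1.2,1.6,0],[0,0,0]],
    [[1.5,2.0,0],[0,0,0]],
    [[1.5,2.0,0],[0,0,0]],
  ],
)

```text
time_s: 12.0
tool_pos: [0.5492, -0.2537, 0.0113]
tool_rot: [179.7, -0.0, 52.5]
force: [-1.0, -1.3, -0.4]
grip_width: 0.0401
```

Emit:
apply_moves(
  targets=[
    [[0.3,0.4,0],[0,0,0]],
    [[0.6,0.8,0],[0,0,0]],
    [[0.6,0.8,0],[0,0,0]],
  ],
)

```text
time_s: 12.3
tool_pos: [0.5494, -0.2533, 0.0113]
tool_rot: [179.7, 0.0, 52.5]
force: [-2.4, -2.9, -1.2]
grip_width: 0.04
```

```bash
python3 s.py
```

```text
12.3 tcp [-95.5   0.6] 0.011316802500526933 [-0.33957528  0.02606508 -0.03477834] F [-3.72620832  0.14824417] -1.1912983531128145 [-11.88858767  28.77105114  42.2920312  103.55224966 -22.83148747
  56.18776955   2.21800121]
```

Emit:
apply_moves(
  targets=[
    [[0.3,0.4,0],[0,0,0]],
    [[0.3,0.4,0],[0,0,0]],
  ],
)

```text
time_s: 12.5
tool_pos: [0.5495, -0.2533, 0.0113]
tool_rot: [179.7, 0.1, 52.5]
force: [-3.5, -3.9, -0.0]
grip_width: 0.0401
```

Emit:
apply_moves(
  targets=[
    [[0.3,0.4,0],[0,0,0]],
    [[0.3,0.4,0],[0,0,0]],
  ],
)

```text
time_s: 12.7
tool_pos: [0.5495, -0.2533, 0.0113]
tool_rot: [179.7, 0.1, 52.4]
force: [-3.1, -4.5, -0.1]
grip_width: 0.0401
```

Emit:
apply_moves(
  targets=[
    [[0.3,0.4,0],[0,0,0]],
    [[0.3,0.4,0],[0,0,0]],
  ],
)

```text
time_s: 12.9
tool_pos: [0.5495, -0.2533, 0.0113]
tool_rot: [179.7, 0.1, 52.4]
force: [-2.9, -4.9, 1.3]
grip_width: 0.0403
```

```bash
python3 s.py
```

```text
12.9 tcp [-95.5   0.6] 0.011328823362664622 [-0.33806159  0.11852895 -0.07453442] F [-5.63524325 -0.67503644] 1.2806985148767311 [-11.9654339   28.80701006  42.32832989 103.52174683 -22.75869056
  56.20540684   2.08319752]
```

Emit:
apply_moves(
  targets=[
    [[0.5,0.6,0],[0,0,0]],
    [[0.9,1.2,0],[0,0,0]],
    [[0.9,1.2,0],[0,0,0]],
  ],
)

```text
time_s: 13.2
tool_pos: [0.5495, -0.2533, 0.0113]
tool_rot: [179.7, 0.2, 52.4]
force: [-6.3, -7.3, 1.8]
grip_width: 0.0397
```

```bash
python3 s.py
```

```text
13.2 tcp [-95.5   0.6] 0.011326792315163509 [-0.33247706  0.21428102 -0.11217646] F [-9.6254508   0.50420241] 1.7590000437602251 [-12.04457088  28.84097257  42.36707033 103.49691983 -22.68229543
  56.22429396   1.95022488]
```

Emit:
apply_moves(
  targets=[
    [[-1.5,-2,0],[0,0,0]],
    [[-3,-4,0],[0,0,0]],
    [[-6,-8,0],[0,0,0]],
    [[-12,-16,0],[0,0,0]],
    [[-22,-28,0],[0,0,0]],
    [[-24,-31,0],[0,0,0]],
    [[-24,-31,30],[0,0,0]],
    [[-24,-31,75],[0,0,0]],
  ],
)

```text
time_s: 14.0
tool_pos: [0.5249, -0.2811, 0.0847]
tool_rot: [180.0, 0.1, 52.4]
force: [1.0, 0.5, 0.2]
grip_width: 0.0402
```

Emit:
apply_moves(
  targets=[
    [[0,0,45],[0,0,0]],
    [[-20,-25,85],[0,0,0]],
    [[-45,-45,120],[0,0,0]],
    [[-60,-75,160],[0,0,0]],
    [[-70,-105,180],[0,0,0]],
    [[-70,-105,180],[0,0,0]],
  ],
)

```text
time_s: 14.6
tool_pos: [0.4545, -0.3937, 0.2707]
tool_rot: [179.2, 0.1, 52.0]
force: [-0.8, -0.5, -0.4]
grip_width: 0.0398
```

```bash
python3 s.py
python3 - <<'E'
from s import *
p=env.read_camera("top");q=env.read_camera("scene")
f=lambda x,o:cv2.resize(x["image"][o[1]:o[1]+90,o[0]:o[0]+105,::-1],None,fx=3.8,fy=3.8,interpolation=cv2.INTER_CUBIC)
cv2.imwrite("pics/t7.png",np.hstack([f(p,(255,140)),f(q,(245,160))]))
E
```

```text
14.6 tcp [-264.7   -9.5] 0.27074886040077845 [-0.79156521  0.10455626 -0.54496979] F [-0.86623817  0.31482453] -0.4278605273724913 [ -5.73269455  14.60037248  53.2395712   88.56325429 -11.78245852
  81.93214186  10.06895684]
```

View pics/t7.png

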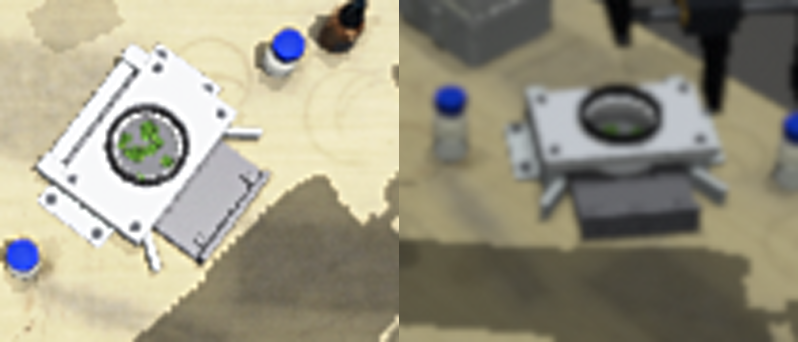

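Run:
```python
from s import *
p=env.read_camera("top")
c=lambda u,v:(255+u/3.8-.37,140+v/3.8-.37)
print("tail corners (want x=-85.5,y -43/+41)",[rel(at(p,c(*u),.025)) for u in((267,172),(200,262))])
print(env.sign_off())
```

```text
tail corners (want x=-85.5,y -43/+41) [array([-81.6, -42.1]), array([-82.3,  42.3])]
the job is handed in; nothing more can be done
None
```

The carrier is fully home against the end stop and the job is handed in, at about 15 s of the 72 s allowed. I pushed it only on the tail lip, with two spread fingertips at about 11 mm height, correcting its roughly 3° turn and 7 mm offset on the way in.

- **Contact with the stop:** the push took 1–4 N. It then stopped dead, with no further movement as the force rose to about 10 N. The tool was then within 1 mm of where the full home position puts it.
- **Last pictures:** the leaf dish shows below the sight opening. The two vials and the dropper bottle beside the bridge look unmoved. The gripper is well clear of everything.
- **Tail corners:** measured in the bridge's frame, they are at x = -82 mm (about -85 expected) and y = ±42 mm, so the carrier is square to within about 0.5°. The 3 mm difference along x is about what the image measurement allows, and it errs towards "further in", not short.
- **Joint 6:** on the first upward swing it read its upper limit (117.66°). I lowered the path straight away. Whether that counts as passing the limit, I can't tell.

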